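# Weight down a glued batten with two lopsided leaded offcuts

## Task

The batten on the lid of the wooden case has just been glued and needs weight on it while it sets. Gently lay the long leaded offcut level and square across the batten near its middle so that it balances there by itself, let go, then lay the stepped leaded offcut, step upward, on top of it in the same direction so that the whole stack stays level, held up by the batten alone. The lead inside is off-centre and hidden, so feel where each one balances; leave the other things on the table where they are.

Things in the scene. Friction and masses are not known exactly. Their poses are not given: they have to be found in the camera images.
- case: Flat dark wooden case standing fixed on the table, lid 218 x 178 mm with its top 66 mm above the table. Origin at the centre of its underside, z up; its place and yaw vary.
- batten: Pale wooden batten glued on the middle of the lid: 18 mm wide along x, 120 mm long along y, 16 mm high. Origin at the centre of its underside; axes as the case's.
- batten_top (a point): Centre of the batten's upper face, 82 mm above the table; x across the batten, y along it, z up. Offcuts lie across it, their long x axis along this x (either way round).
- offcut_long: The long leaded offcut; lies flat on the table to start with; origin on its flat underside right below its centre point; its shape is told under long_center. Plain pale wood with a lead slug plugged in somewhere along its length, invisible from outside: the place where it balances differs every time, up to 36 mm either way along x from its centre point, on the centre line in y. Weighs 0.42 to 0.54 kg.
- long_center (a point): Half-way up the long offcut, 19 mm above its flat underside, 2 mm from the middle of its length. Long axis x, width y, z up as it lies. 44 mm wide (parallel sides) and 38 mm high; it runs from x = -78 to +82 mm, with the -x end sloping (bottom longer than top) and the +x end cut on a mitre. Underside and top are flat from x = -58 to +52 mm.
- offcut_stepped: The stepped leaded offcut; lies flat on the table to start with; origin on its flat underside right below its centre point; its shape is told under stepped_center. Plain pale wood with a lead slug plugged in somewhere along its length, invisible from outside: the place where it balances differs every time, up to 38 mm either way along x from its centre point, on the centre line in y. Weighs 0.5 to 0.64 kg.
- stepped_center (a point): Half-way up the main block of the stepped offcut, 18 mm above its flat underside, 3 mm from the middle of its length. Long axis x, width y, z up as it lies. Main block 44 mm wide (parallel sides) and 36 mm high, from x = -70 (a mitred end) to +64 mm; a step 36 mm long and 20 mm high stands on its top from x = +28 to +64 mm. Underside flat from x = -48 to +64 mm.
- spare_offcut: Bystander: small plain rectangular wooden offcut, 70 x 45 x 30 mm, no lead; origin at its underside.
- screwdriver: Bystander: screwdriver lying on the table in front of the robot.
- tape_roll: Bystander: cardboard ring of tape, 96 mm across, 25 mm high, lying flat.
- amber_jar: Bystander: amber glass jar, 64 mm across, 90 mm high.
- glue_bottle: Bystander: white glue bottle, 56 mm across, 150 mm high, beyond the case.
- mug: Bystander: white mug, 80 mm across, 90 mm high.
- flat_pencil: Bystander: flat green-painted carpenter's pencil, 110 x 14 x 8 mm, lying on the lid along its +y edge, parallel to the case's x axis, 74 mm from the lid's centre line.
Things that resemble listed ones, but are neither listed nor needed, are in the scene too. Leave any turquoise look-alike of the offcut_long alone.

How it is judged:
By the outcome, as a careful person would: the job done as asked, in the order asked, and still so for the second after the job is handed in, with the robot touching nothing.
It also fails if it takes over 67 s, if anything falls off the work surface, if the arm or the gripper's body presses on something with over 40 N, if the wrist force passes 120 N, or if a joint passes its speed limit or range.

## Robot

A 6-joint arm with a two-finger parallel gripper is mounted at the origin on the work surface. World frame = base frame: x ahead of the robot, y to its left, z up, the work surface at z = 0. Lengths are in m, angles in degrees, forces in N, time in s.
With the tool pointing down it reaches from about 0.325 to 0.75 m from the base axis. Payload 7.6 kg.
Tool frame: the origin (TCP) lies between the finger pads; the fingertips stand 8 mm ahead of it and the grasp point (between the pads) lies 11 mm behind it (env.tip_extent is the z of the fingertips in the tool frame, in m); z points along the fingers, y is the line along which they close (so a half turn about z gives the same grasp; the last joint's range is limited). The gripper opens to 85 mm and grips with 20 to 120 N. Pads are 22 mm wide; open, the fingers measure 114 mm over their backs; the gripper's body (76 mm by 85 mm) begins 54 mm behind the grasp point. The pads swing forward as they close: fully open they stand 13 mm farther back than shut.
Start: joints at [72.405, 2.991, 80.254, -0, 96.75, -4.028], TCP at [0.123, 0.51, 0.239] pointing down, gripper open.
Joint ranges: [-166.34, 166.34], [-52.06, 124.39], [6.96, 135.62], [-60.46, 240.46], [14.63, 156.25], [-167.68, 167.68]. Speed limits (degrees/s): [147.25, 147.25, 172.46, 180, 180, 180].

## Interface

Orientations are given as [roll, pitch, yaw] about the fixed x, y, z axes, in that order (R = Rz(yaw) Ry(pitch) Rx(roll)).
In Python, from bench import env gives the robot as it stands.
- The arm moves only by the tool drive_tool, never from a script. Its argument "targets" is a list of rows, each a list of 3 entries, a list of its own where there are three numbers: the turn, a rotation vector about the tool's x, y, z scaled (see below), then the shift along the tool's x, y, z scaled (see below), then the closure, from 0 (fully open) to 1 (shut). In form: [[[ax, ay, az], [tx, ty, tz], grip], ...]. A call has 1 to 5 rows; each row shifts and turns the commanded pose from where the row before left it, along the tool's axes as they then stand; what a row does not reach is not made up. The controller multiplies each number of a shift by 50 mm and each number of a turn by 0.12 rad. A row lasts 1/10 s, in which the tool goes at most 50 mm and 8.59 degrees, less where a joint would pass 70% of its speed; a pose out of reach is approached as far as the arm can. A call with a number of a shift or a turn outside -1 to 1 is refused whole. A call with a gripper value outside its range is refused whole. The fingers move at their own pace and stop on an object; "newtons" is the grip in N (left out, the last holds). Time passes only in rows, so rows that do not move let the fingers close. It gives the time, the measured TCP pose, the force, the opening and the grip force at its end, in the units of the state.
- env.sense(): the state, without advancing time (a new reading comes with each control period).
- env.grab_frame(name): name is "scene" or "top" or "wrist"; returns (picture, depth): 384x512x3 uint8, blue, green, red; 384x512 float32, m along the optical axis (not along the pixel's ray), 0 where there is no reading.
- env.camera_model(name): a dict with "fx", "fy", "cx", "cy" (pixels), "world_to_cam" (4x4, takes a point from world to camera coordinates); the wrist camera has in their place "mount" (4x4, takes a point from camera to tool coordinates, whose origin is the TCP and whose axes are the flange's). Camera axes: x right, y up, looking along -z (the intrinsics and any distortion apply to the point x, -y, -z); pixel columns grow to the right and rows downward; lengths in m; the calibration is good to about 2 mm. A picture is of the moment at which its call begins: read the wrist's pose just before it. camera_model takes no time and is no camera call.
- env.finish_job(): hands the job in; it is judged then, once.
The state is a dict: "time_s": time; "qpos": joint angles; "qd": joint speeds; "effort": joint torques, N m; "ee_pos": TCP position; "orientation": TCP orientation; "wrist_force": force on the tool from outside, world axes, zero at the start; "torque": the same for the moment, N m; "opening": finger opening in m; "grip_force": force on a finger pad.
Only numpy, scipy, OpenCV 4.12 (cv2) and the standard library are available. Lean on these libraries where they do the work, as an engineer would, in place of code of your own. Each camera call takes 0.05 s, during which the arm holds its last target. There are 200 camera calls.

## Working session

There is one attempt and no reset: what is moved stays moved. The work goes in short steps, Python scripts to look and compute and a tool call to move; the robot and the scene stay as the last step left them, time stands still between calls to the robot, and variables do not carry over. Pictures are saved under pics/ and viewed, at most 10 in all, crops included, and the job is handed in when it is done.

Besides the shell and the picture viewer there is one more tool, called after "Call:" in YAML: its name, and indented under it one key for each argument. drive_tool: Moves the arm, as the interface text tells. Its arguments: {"type":"object","properties":{"targets":{"type":"array"},"newtons":{"type":"number"}},"required":["targets"]}

```bash
ls; mkdir -p pics; python3 - <<'E'
from bench import env
import cv2,numpy as np,pickle
print(env.sense(), env.tip_extent)
d={}
for n in ("scene","top"):
    im,dep=env.grab_frame(n); d[n]=(im,dep,env.camera_model(n)); print(n,{k:np.round(v,3) for k,v in d[n][2].items()})
pickle.dump(d,open('f0.pkl','wb'))
cv2.imwrite('pics/a.png',cv2.resize(d['top'][0],(800,600)))
cv2.imwrite('pics/b.png',cv2.resize(d['scene'][0],(800,600)))
print({k:np.round(v,3) for k,v in env.camera_model("wrist").items()})
E
```

```text
pics
{'time_s': 0.0, 'qpos': array([ 7.24030054e+01,  3.02595003e+00,  8.03158848e+01, -5.86861039e-04,
        9.67499760e+01, -4.02805091e+00]), 'qd': array([-0.01257337, -0.02142027, -0.12690249, -0.02339437,  0.09463716,
        0.06582134]), 'effort': array([ 3.04653586e-04, -3.81658244e+01, -3.60189629e+01,  1.60214847e-05,
        6.01830645e-03,  1.07013943e-05]), 'ee_pos': array([0.12306181, 0.51005758, 0.23845877]), 'orientation': array([-1.79908375e+02, -5.86777414e-03,  1.66430983e+02]), 'wrist_force': array([-1.03931809, -0.45374596, -0.26668801]), 'torque': array([-0.01038849, -0.04776954, -0.01529985]), 'grip_force': 0.0, 'opening': 0.08525759818476351} 0.008
scene {'fx': np.float64(484.468), 'fy': np.float64(484.468), 'cx': np.float64(246.718), 'cy': np.float64(188.668), 'world_to_cam': array([[ 0.576,  0.817,  0.01 , -0.403],
       [-0.698,  0.485,  0.527,  0.282],
       [ 0.426, -0.311,  0.85 , -1.545],
       [ 0.   ,  0.   ,  0.   ,  1.   ]])}
top {'fx': np.float64(407.969), 'fy': np.float64(407.969), 'cx': np.float64(255.771), 'cy': np.float64(184.566), 'world_to_cam': array([[-0.028, -0.999, -0.016,  0.132],
       [ 0.989, -0.03 ,  0.146, -0.548],
       [-0.146, -0.012,  0.989, -1.227],
       [ 0.   ,  0.   ,  0.   ,  1.   ]])}
{'fx': np.float64(285.125), 'fy': np.float64(285.125), 'cx': np.float64(254.737), 'cy': np.float64(188.947), 'mount': array([[ 0.   ,  0.966,  0.26 ,  0.066],
       [ 1.   , -0.   ,  0.001, -0.001],
       [ 0.002,  0.26 , -0.966, -0.135],
       [ 0.   ,  0.   ,  0.   ,  1.   ]])}
```

View pics/a.png

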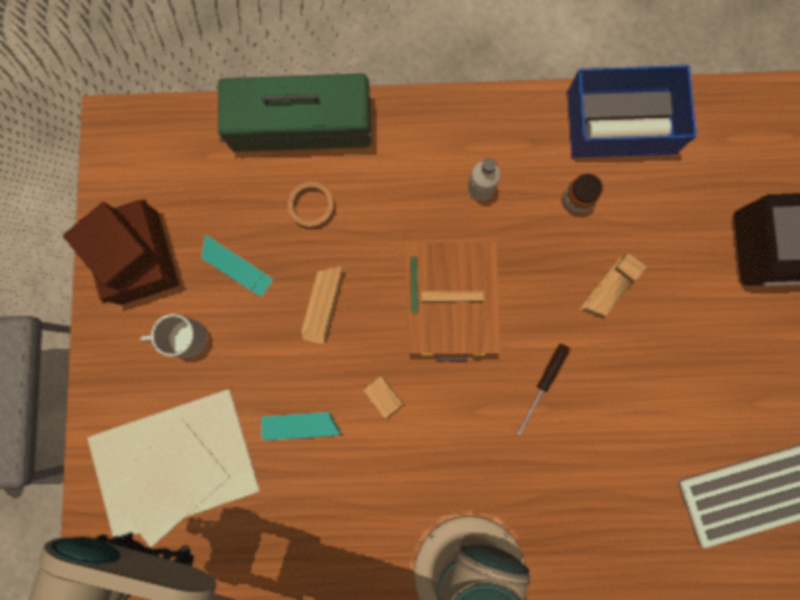

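View pics/b.png

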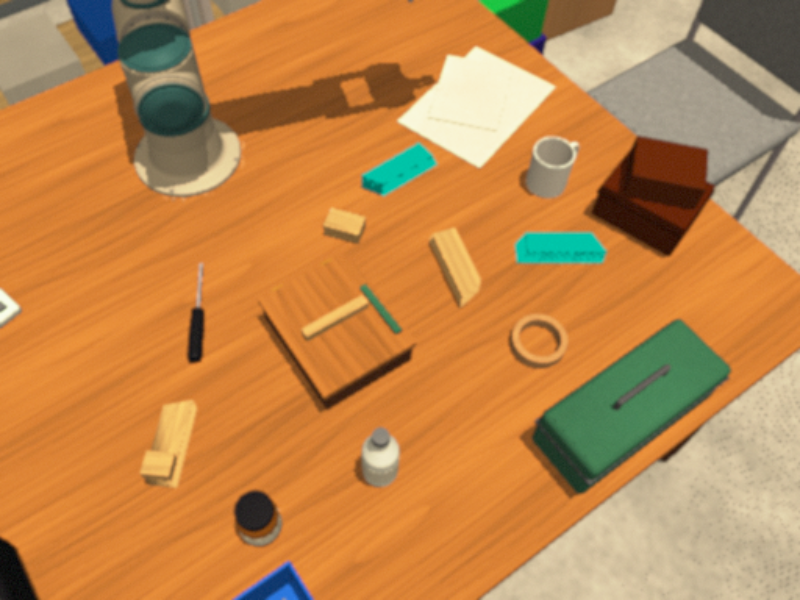

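The top view shows the long offcut at (322,305), the stepped one at (614,286) with its step at the far end, and the batten at (453,296). The turquoise pieces are look-alikes. Next I'll measure these from the depth data.

```bash
cat > h.py <<'E'
import numpy as np,cv2
def cloud(dep,cm,T=None):
    v,u=np.mgrid[:dep.shape[0],:dep.shape[1]]
    P=np.stack([(u-cm['cx'])/cm['fx']*dep,-(v-cm['cy'])/cm['fy']*dep,-dep],-1)
    T=np.linalg.inv(cm['world_to_cam']) if T is None else T
    return P@T[:3,:3].T+T[:3,3]
def rect(P,m):
    r=cv2.minAreaRect((P[m][:,:2]*1000).astype(np.float32)); b=cv2.boxPoints(r)
    e=b[1]-b[0],b[2]-b[1]; l=max(e,key=np.linalg.norm)
    return np.round(r[0],1),np.round(r[1],1),'long axis yaw',round(np.degrees(np.arctan2(l[1],l[0]))%180,1)
def blob(P,lo,hi,c,R,dep):
    m=(P[...,2]>lo)&(P[...,2]<hi)&(np.hypot(P[...,0]-c[0],P[...,1]-c[1])<R)&(dep>0)
    n,l,s,_=cv2.connectedComponentsWithStats(m.astype(np.uint8))
    return l==1+np.argmax(s[1:,4]) if n>1 else m
E
python3 - <<'E'
import pickle;from h import *
d=pickle.load(open('f0.pkl','rb'))
im,dep,cm=d['top'];P=cloud(dep,cm)
def at(u,v):return P[int(v*.64),int(u*.64)]
print('table z',np.round([at(500,480),at(400,200),at(700,350)],3))
for n,(u,v),lo,hi,R in [('long',(322,305),.028,.05,.11),('longall',(322,305),.01,.05,.11),('step low',(605,295),.026,.044,.11),('step hi',(630,268),.046,.07,.08),('stepall',(614,286),.01,.07,.11),('lid',(453,300),.055,.074,.17),('batten',(453,296),.0765,.095,.09),('spare',(382,397),.015,.05,.06)]:
    c=at(u,v);m=blob(P,lo,hi,c,R,dep);print(n,np.round(c,3),m.sum(),'z',np.round(np.median(P[m][:,2]),4),rect(P,m),np.round(P[m].mean(0),4))
a=im[150:240,180:230];b=im[150:225,360:425]
s=d['scene'][0]
f=lambda x,h:cv2.resize(x,(int(x.shape[1]*h/x.shape[0]),h),interpolation=cv2.INTER_CUBIC)
cv2.imwrite('pics/c.png',np.hstack([f(a,400),f(s[135:205,265:320],400)]))
E
```

```text
table z [[ 0.173 -0.07   0.001]
 [ 0.745  0.11   0.001]
 [ 0.414 -0.484  0.   ]]
long [0.525 0.271 0.036] 644 z 0.0372 (array([536.2, 274. ]), array([ 45.7, 149.9]), 'long axis yaw', np.float32(164.9)) [0.531  0.2744 0.037 ]
longall [0.525 0.271 0.036] 718 z 0.0367 (array([533.2, 274.8]), array([ 45.7, 156.1]), 'long axis yaw', np.float32(164.9)) [0.5278 0.274  0.0351]
step low [ 0.529 -0.291  0.036] 460 z 0.0362 (array([ 542.4, -306.8]), array([ 44.8, 132.9]), 'long axis yaw', np.float32(139.0)) [ 0.5336 -0.2974  0.0361]
step hi [ 0.578 -0.338  0.054] 186 z 0.0562 (array([ 578.9, -338.4]), array([44.2, 39.3]), 'long axis yaw', np.float32(50.5)) [ 0.5788 -0.3378  0.0557]
stepall [ 0.544 -0.307  0.036] 691 z 0.0375 (array([ 543.1, -307.4]), array([ 44.8, 134.7]), 'long axis yaw', np.float32(139.0)) [ 0.5459 -0.3074  0.0403]
lid [0.52  0.016 0.08 ] 3832 z 0.0659 (array([528.8,  14.8]), array([176.3, 218.9]), 'long axis yaw', np.float32(178.3)) [0.5273 0.0147 0.066 ]
batten [0.529 0.016 0.082] 263 z 0.0819 (array([529.4,  14.2]), array([117.2,  18.8]), 'long axis yaw', np.float32(88.4)) [0.529  0.0128 0.0816]
spare [0.34  0.158 0.028] 343 z 0.0293 (array([340.8, 156.8]), array([69.5, 44.9]), 'long axis yaw', np.float32(36.8)) [0.3407 0.1566 0.0293]
```

View pics/c.png

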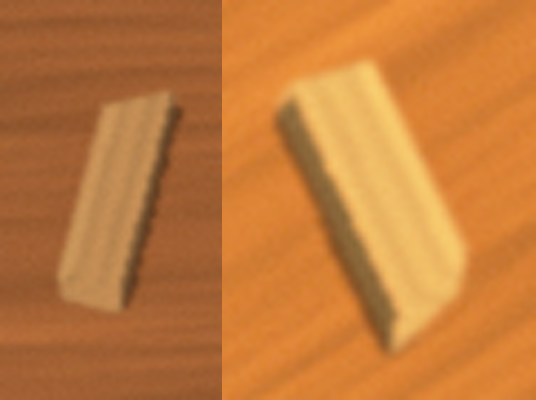

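The near end of the long offcut slopes with its bottom longer, and the far end is mitred, so its +x axis points at about -15°. Its centre is near (0.530,0.276). The batten is at (0.529,0.014) with case yaw about -1.6°, and every height matches the given sizes. I'll write the helper that plans moves and go above the long offcut.

```bash
cat > go.py <<'E'
import sys,numpy as np
from bench import env
from scipy.spatial.transform import Rotation as Ro
def plan(x,y,z,yaw,pos=None):
    s=env.sense();R=Ro.from_euler('xyz',s['orientation'],degrees=True);G=Ro.from_euler('xyz',[180,0,yaw],degrees=True)
    t=(R.inv()*G).as_rotvec()/0.12; d=np.array([x,y,z])-s['ee_pos']
    print('t',round(s['time_s'],2),'at',np.round(s['ee_pos'],4),np.round(s['orientation'],2),'turn',np.round(t,2),'then shift units',np.round(G.inv().apply(d)/.05,2))
def feel(n=12):
    L=[]
    for _ in range(n):
        s=env.sense();L.append(np.r_[s['wrist_force'],s['torque']]);env.grab_frame('wrist')
    L=np.array(L);np.set_printoptions(suppress=True)
    print('F,T mean',L.mean(0).round(3),'std',L.std(0).round(3),'pos',s['ee_pos'].round(4),s['orientation'].round(2),'open',round(s['opening'],4),'grip',round(s['grip_force'],1),'t',round(s['time_s'],2))
    return L.mean(0)
if __name__=='__main__': plan(*map(float,sys.argv[1:]))
E
python3 go.py .5295 .2758 .12 164.9
```

```text
t 0.1 at [0.1231 0.5101 0.2386] [-1.7992e+02 -1.0000e-02  1.6643e+02] turn [-0.01 -0.    0.22] then shift units [-9.07 -2.41  2.37]
```

Call:
drive_tool:
  targets:
    - [[0,0,0.22],[0,0,0],0]
    - [[0,0,0],[-0.9,-0.24,0.2],0]
    - [[0,0,0],[-0.9,-0.24,0.2],0]
    - [[0,0,0],[-0.9,-0.24,0.2],0]
    - [[0,0,0],[-0.9,-0.24,0.2],0]

```text
time_s: 0.6
ee_pos: [0.2857, 0.416, 0.1989]
orientation: [180.0, 0.0, 164.9]
wrist_force: [0.3, 1.3, 0.4]
opening: 0.0853
grip_force: 0.0
```

Call:
drive_tool:
  targets:
    - [[0,0,0],[-0.9,-0.24,0.2],0]
    - [[0,0,0],[-0.9,-0.24,0.3],0]
    - [[0,0,0],[-0.9,-0.24,0.3],0]
    - [[0,0,0],[-0.9,-0.24,0.3],0]
    - [[0,0,0],[-0.9,-0.24,0.3],0]

```text
time_s: 1.1
ee_pos: [0.4875, 0.2994, 0.1286]
orientation: [180.0, -0.0, 164.8]
wrist_force: [0.1, 0.9, 0.9]
opening: 0.0858
grip_force: 0.0
```

Call:
drive_tool:
  targets:
    - [[0,0,0],[-0.9,-0.24,0.2],0]
    - [[0,0,0],[0,0,0],0]
    - [[0,0,0],[0,0,0],0]
    - [[0,0,0],[0,0,0],0]

```text
time_s: 1.5
ee_pos: [0.5259, 0.2781, 0.1196]
orientation: [180.0, -0.0, 164.9]
wrist_force: [0.2, -0.4, -0.6]
opening: 0.0854
grip_force: 0.0
```

```bash
python3 - <<'E'
from go import *;from h import *
plan(.5295,.2758,.013,164.9)
feel(12)
s=env.sense();cm=env.camera_model('wrist');im,dep=env.grab_frame('wrist')
T=np.eye(4);T[:3,:3]=Ro.from_euler('xyz',s['orientation'],degrees=True).as_matrix();T[:3,3]=s['ee_pos']
P=cloud(dep,cm,T@cm['mount'])
m=blob(P,.028,.05,(.5295,.2758),.11,dep);print(m.sum(),np.median(P[m][:,2]),rect(P,m))
m=blob(P,.008,.05,(.5295,.2758),.11,dep);print(m.sum(),rect(P,m))
cv2.imwrite('pics/d.png',im)
E
```

```text
t 1.5 at [0.5259 0.2781 0.1196] [179.97  -0.   164.94] turn [ 0.   -0.    0.01] then shift units [-0.08 -0.03  2.13]
F,T mean [-0.09  -0.128  0.186  0.012 -0.003 -0.005] std [0.412 0.533 0.428 0.032 0.031 0.018] pos [0.5263 0.2775 0.1194] [179.99   0.   164.93] open 0.0855 grip 0.0 t 2.05
9219 0.038380467611810826 (array([534.8, 274.5]), array([ 44.1, 148.4]), 'long axis yaw', np.float32(164.5))
9768 (array([530.9, 275.6]), array([ 44.1, 156.3]), 'long axis yaw', np.float32(164.5))
```

View pics/d.png

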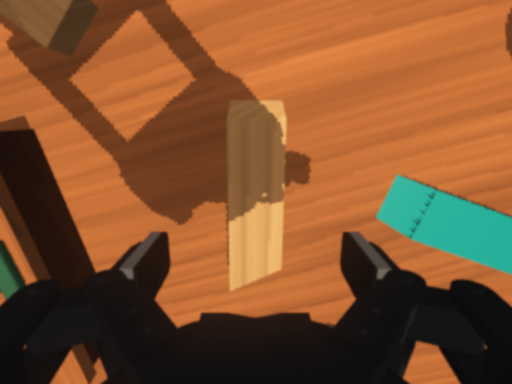

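The wrist view shows the offcut centred between the fingers at (257,195), the mitred end nearest the gripper. I'll descend and grip.

Call:
drive_tool:
  targets:
    - [[0,0,0],[-0.08,0,0.7],0]
    - [[0,0,0],[0,0,0.7],0]
    - [[0,0,0],[0,0,0.5],0]
    - [[0,0,0],[0,0,0.22],0]
    - [[0,0,0],[0,0,0],0]

```text
time_s: 2.65
ee_pos: [0.5295, 0.276, 0.0118]
orientation: [-179.9, -0.1, 164.9]
wrist_force: [0.5, 0.2, 0.2]
opening: 0.0856
grip_force: 0.0
```

Call:
drive_tool:
  targets:
    - [[0,0,0],[0,0,0],0.8]
    - [[0,0,0],[0,0,0],0.8]
    - [[0,0,0],[0,0,0],0.8]
    - [[0,0,0],[0,0,0],0.8]
    - [[0,0,0],[0,0,0],0.8]
  newtons: 70

```text
time_s: 3.15
ee_pos: [0.5314, 0.2769, 0.0152]
orientation: [179.9, 0.1, 164.9]
wrist_force: [0.3, -0.2, 6.4]
opening: 0.0434
grip_force: 74.0
```

Call:
drive_tool:
  targets:
    - [[0,0,0],[0,0,0],0.8]
    - [[0,0,0],[0,0,-0.3],0.8]
    - [[0,0,0],[0,0,-0.5],0.8]
    - [[0,0,0],[0,0,-0.2],0.8]
    - [[0,0,0],[0,0,0],0.8]

```text
time_s: 3.65
ee_pos: [0.5312, 0.2768, 0.0653]
orientation: [179.9, 0.2, 164.9]
wrist_force: [-0.4, -0.1, -5.5]
opening: 0.043
grip_force: 72.9
```

```bash
cat >> go.py <<'E'
def cg(n=20):
    a=feel(n);s=env.sense();R=Ro.from_euler('xyz',s['orientation'],degrees=True)
    print('weight',-a[2],'torque in tool',R.inv().apply(a[3:]).round(4),'cg offset world xy mm from TCP',1000*np.array([a[4]/-a[2],-a[3]/-a[2]]).round(4),'tool xy', (1000*R.inv().apply([a[4]/-a[2],-a[3]/-a[2],0])).round(1))
E
python3 -c "from go import *;cg(24)"
```

```text
F,T mean [ 0.044 -0.03  -5.078 -0.017 -0.061  0.002] std [0.345 0.399 0.356 0.034 0.027 0.033] pos [0.5303 0.2764 0.0633] [179.99  -0.   164.92] open 0.0431 grip 72.9 t 4.8
weight 5.07774844307686 torque in tool [ 0.0007 -0.0636 -0.0021] cg offset world xy mm from TCP [-12.1   3.4] tool xy [12.5  0.1 -0. ]
```

The weight is 5.1 N and the balance point is 12.5 mm along tool +x. The fingertips touched the table while closing, so I'll regrip about 10 mm higher and right at the balance point.

Call:
drive_tool:
  targets:
    - [[0,0,0],[0,0,0.45],0.8]
    - [[0,0,0],[0,0,0.35],0.8]
    - [[0,0,0],[0,0,0.12],0.8]
    - [[0,0,0],[0,0,0.02],0.8]
    - [[0,0,0],[0,0,0],0.8]

```text
time_s: 5.35
ee_pos: [0.5307, 0.2766, 0.017]
orientation: [180.0, 0.0, 164.9]
wrist_force: [0.3, -0.3, -4.4]
opening: 0.0432
grip_force: 72.7
```

Call:
drive_tool:
  targets:
    - [[0,0,0],[0,0,0],0.2]
    - [[0,0,0],[0,0,0],0.2]
    - [[0,0,0],[0.25,0,-0.18],0.2]
    - [[0,0,0],[0,0,0],0.2]
    - [[0,0,0],[0,0,0],0.2]

```text
time_s: 5.85
ee_pos: [0.5189, 0.2799, 0.0262]
orientation: [179.9, 0.1, 164.9]
wrist_force: [0.0, 0.1, -0.2]
opening: 0.0679
grip_force: 0.0
```

Call:
drive_tool:
  targets:
    - [[0,0,0],[0,0,0],0.8]
    - [[0,0,0],[0,0,0],0.8]
    - [[0,0,0],[0,0,0],0.8]
    - [[0,0,0],[0,0,0],0.8]
    - [[0,0,0],[0,0,0],0.8]

```text
time_s: 6.35
ee_pos: [0.5187, 0.2796, 0.0256]
orientation: [180.0, 0.1, 164.9]
wrist_force: [2.7, 0.4, 1.7]
opening: 0.0426
grip_force: 73.7
```

```bash
python3 -c "from go import *;feel(2)"
```

```text
F,T mean [ 2.556  0.32   1.767 -0.08  -0.286 -0.008] std [0.153 0.095 0.055 0.006 0.011 0.024] pos [0.5187 0.2796 0.0256] [179.97   0.06 164.91] open 0.0425 grip 73.6 t 6.4
```

Call:
drive_tool:
  targets:
    - [[0,0,0],[0,0,-0.4],0.8]
    - [[0,0,0],[0,0,-0.8],0.8]
    - [[0,0,0],[0,0,-0.8],0.8]
    - [[0,0,0],[0,0,-0.3],0.8]
    - [[0,0,0],[0,0,0],0.8]

```text
time_s: 6.95
ee_pos: [0.5188, 0.28, 0.1416]
orientation: [179.9, 0.1, 164.9]
wrist_force: [0.1, 0.9, -6.0]
opening: 0.0424
grip_force: 72.9
```

```bash
python3 -c "
from go import *
cg(24);plan(.529,.014,.14,178.4)"
```

```text
F,T mean [-0.137 -0.08  -4.714 -0.006  0.005 -0.003] std [0.39  0.604 0.57  0.031 0.033 0.031] pos [0.5182 0.2796 0.1403] [180.     0.   164.92] open 0.0426 grip 72.9 t 8.1
weight 4.714026431298907 torque in tool [0.0067 0.0037 0.003 ] cg offset world xy mm from TCP [1.1 1.2] tool xy [-0.8  1.4  0. ]
t 8.15 at [0.5182 0.2797 0.1403] [179.99   0.   164.92] turn [ 0.    0.   -1.96] then shift units [-0.36 -5.31  0.01]
```

Call:
drive_tool:
  targets:
    - [[0,0,-0.98],[0,0,0],0.8]
    - [[0,0,-0.98],[0,0,0],0.8]
    - [[0,0,0],[-0.05,-0.5,0],0.8]
    - [[0,0,0],[-0.05,-0.8,0],0.8]
    - [[0,0,0],[-0.05,-0.8,0],0.8]

```text
time_s: 8.65
ee_pos: [0.5226, 0.1736, 0.1403]
orientation: [180.0, 0.0, 178.5]
wrist_force: [1.7, -0.9, -4.6]
opening: 0.0423
grip_force: 72.9
```

Call:
drive_tool:
  targets:
    - [[0,0,0],[-0.05,-0.8,0],0.8]
    - [[0,0,0],[-0.05,-0.8,0],0.8]
    - [[0,0,0],[-0.05,-0.8,0],0.8]
    - [[0,0,0],[-0.05,-0.6,0],0.8]
    - [[0,0,0],[0,-0.2,0],0.8]

```text
time_s: 9.15
ee_pos: [0.5284, 0.0115, 0.1405]
orientation: [-180.0, 0.0, 178.2]
wrist_force: [-0.1, 0.2, -6.0]
opening: 0.0427
grip_force: 73.1
```

Call:
drive_tool:
  targets:
    - [[0,0,0],[0,0,0],0.8]
    - [[0,0,0],[0,0,0],0.8]

```text
time_s: 9.35
ee_pos: [0.5283, 0.015, 0.1403]
orientation: [180.0, 0.0, 178.4]
wrist_force: [0.6, 0.7, -4.9]
opening: 0.0425
grip_force: 73.1
```

```bash
python3 - <<'E'
from go import *;from h import *
cg(12)
plan(.529,.014,.1076,178.4)
s=env.sense();cm=env.camera_model('wrist');im,dep=env.grab_frame('wrist')
T=np.eye(4);T[:3,:3]=Ro.from_euler('xyz',s['orientation'],degrees=True).as_matrix();T[:3,3]=s['ee_pos']
P=cloud(dep,cm,T@cm['mount'])
m=blob(P,.0745,.090,(.529,.014),.09,dep);print('batten',m.sum(),np.median(P[m][:,2]),rect(P,m))
m=blob(P,.056,.072,(.529,.014),.2,dep);print('lid',m.sum(),np.median(P[m][:,2]),rect(P,m))
im2,dep2=env.grab_frame('scene')
cv2.imwrite('pics/e.png',np.hstack([cv2.resize(im,(400,300)),cv2.resize(im2[130:310,130:370],(400,300))]))
E
```

```text
F,T mean [-0.026  0.134 -4.803  0.005  0.001  0.017] std [0.583 0.523 0.393 0.022 0.021 0.029] pos [0.5283 0.0144 0.1403] [179.99   0.   178.41] open 0.0425 grip 73.1 t 9.9
weight 4.802846470780669 torque in tool [-0.0048  0.001  -0.0173] cg offset world xy mm from TCP [ 0.2 -1. ] tool xy [-0.2 -1.  -0. ]
t 9.95 at [0.5283 0.0144 0.1403] [179.99   0.   178.4 ] turn [0. 0. 0.] then shift units [-0.01 -0.01  0.65]
batten 1044 0.08228503718367669 (array([529.,  62.]), array([27.9, 18.8]), 'long axis yaw', np.float32(88.5))
lid 31996 0.06639085206671153 (array([501.3,  16.4]), array([179. , 170.7]), 'long axis yaw', np.float32(88.4))
```

View pics/e.png

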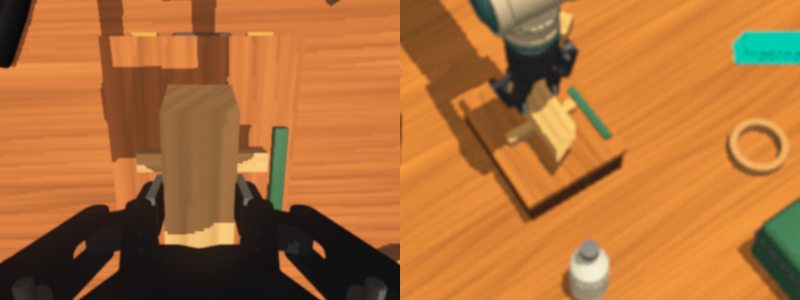

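The wrist view shows the offcut square over the batten, whose ends show on both sides at (147,158) and (258,160). Pencil is clear. Both cameras agree on the batten line, x about 0.5285. I'll lower it gently.

Call:
drive_tool:
  targets:
    - [[0,0,0],[0,0,0.3],0.8]
    - [[0,0,0],[0,0,0.2],0.8]
    - [[0,0,0],[0,0,0.06],0.8]
    - [[0,0,0],[0,0,0.03],0.8]
    - [[0,0,0],[0,0,0],0.8]

```text
time_s: 10.55
ee_pos: [0.5283, 0.0143, 0.1106]
orientation: [180.0, -0.0, 178.4]
wrist_force: [-0.3, -0.2, -4.7]
opening: 0.0425
grip_force: 73.0
```

Call:
drive_tool:
  targets:
    - [[0,0,0],[0,0,0.02],0.8]
    - [[0,0,0],[0,0,0.02],0.8]
    - [[0,0,0],[0,0,0.01],0.8]
    - [[0,0,0],[0,0,0],0.8]

```text
time_s: 10.95
ee_pos: [0.5283, 0.0143, 0.1083]
orientation: [180.0, 0.0, 178.4]
wrist_force: [0.1, -0.1, -5.5]
opening: 0.0423
grip_force: 73.0
```

```bash
python3 -c "from go import *;feel(6)"
```

```text
F,T mean [ 0.01  -0.068 -5.039  0.013 -0.01   0.004] std [0.237 0.382 0.388 0.031 0.019 0.03 ] pos [0.5283 0.0143 0.1084] [179.99   0.01 178.4 ] open 0.0421 grip 73.0 t 11.2
```

Call:
drive_tool:
  targets:
    - [[0,0,0],[0,0,0.015],0.8]
    - [[0,0,0],[0,0,0],0.8]
    - [[0,0,0],[0,0,0],0.8]

```text
time_s: 11.55
ee_pos: [0.5283, 0.0143, 0.1076]
orientation: [180.0, 0.0, 178.4]
wrist_force: [-0.0, 0.1, -4.6]
opening: 0.0426
grip_force: 73.3
```

Call:
drive_tool:
  targets:
    - [[0,0,0],[0,0,0.01],0.8]
    - [[0,0,0],[0,0,0],0.8]
    - [[0,0,0],[0,0,0],0.8]

```text
time_s: 11.85
ee_pos: [0.5284, 0.0143, 0.1075]
orientation: [180.0, 0.0, 178.4]
wrist_force: [-2.8, 0.1, 1.9]
opening: 0.0424
grip_force: 73.7
```

```bash
python3 -c "from go import *;feel(6)"
```

```text
F,T mean [-3.249  0.143  2.406  0.005  0.575  0.002] std [0.684 0.318 1.03  0.031 0.074 0.024] pos [0.5284 0.0143 0.1075] [180.     0.03 178.4 ] open 0.0427 grip 73.9 t 12.1
```

Call:
drive_tool:
  targets:
    - [[0,0,0],[0,0,-0.006],0.8]
    - [[0,0,0],[0,0,0],0.8]
  newtons: 25

```text
time_s: 12.35
ee_pos: [0.5284, 0.0142, 0.1075]
orientation: [180.0, 0.0, 178.4]
wrist_force: [-3.0, 0.4, 3.7]
opening: 0.0424
grip_force: 74.0
```

Call:
drive_tool:
  targets:
    - [[0,0,0],[0,0,0],0.46]
    - [[0,0,0],[0,0,0],0.42]
    - [[0,0,0],[0,0,0],0.38]
    - [[0,0,0],[0,0,0],0.25]
    - [[0,0,0],[0,0,0],0.2]

```text
time_s: 12.85
ee_pos: [0.5284, 0.0143, 0.1073]
orientation: [180.0, 0.0, 178.4]
wrist_force: [-0.1, -0.2, -0.9]
opening: 0.0684
grip_force: 0.0
```

Call:
drive_tool:
  targets:
    - [[0,0,0],[0,0,0],0.2]
    - [[0,0,0],[0,0,-0.3],0.2]
    - [[0,0,0],[0,0,-0.8],0.1]
    - [[0,0,0],[0,0,-0.8],0]
    - [[0,0,0],[0,0,-0.6],0]

```text
time_s: 13.35
ee_pos: [0.5287, 0.0143, 0.2366]
orientation: [180.0, 0.2, 178.4]
wrist_force: [0.4, 0.3, -0.0]
opening: 0.0857
grip_force: 0.0
```

```bash
cat > look.py <<'E'
from go import *;from h import *
def look(c,zlo,zhi,name=None,R=.12,cam='wrist'):
    s=env.sense();cm=env.camera_model(cam);im,dep=env.grab_frame(cam)
    if cam=='wrist':
        T=np.eye(4);T[:3,:3]=Ro.from_euler('xyz',s['orientation'],degrees=True).as_matrix();T[:3,3]=s['ee_pos'];P=cloud(dep,cm,T@cm['mount'])
    else: P=cloud(dep,cm)
    m=blob(P,zlo,zhi,c,R,dep);Q=P[m]
    A=np.c_[Q[:,:2]-c,np.ones(len(Q))];z0=np.median(Q[:,2]);
    for _ in range(5):
        k,*_r=np.linalg.lstsq(A,Q[:,2],rcond=None);r=abs(Q[:,2]-A@k);g=r<max(.002,2*np.median(r));A=A[g];Q=Q[g]
    print(cam,m.sum(),'rect',rect(P,m),'plane tilt deg x,y',np.degrees(np.arctan(k[:2])).round(2),'z at c',k[2].round(4))
    if name: cv2.imwrite(name,im)
E
python3 - <<'E'
from look import *
look((.5285,.0143),.105,.14,'pics/f.png')
look((.5285,.0143),.105,.14,cam='scene')
plan(.5454,-.3094,.13,139)
E
```

```text
wrist 7022 rect (array([544. ,  12.5]), array([ 44.1, 151.5]), 'long axis yaw', np.float32(178.1)) plane tilt deg x,y [ 0.15 -0.1 ] z at c 0.1203
scene 915 rect (array([543.8,  12.6]), array([ 46. , 148.7]), 'long axis yaw', np.float32(177.7)) plane tilt deg x,y [-0.16 -0.14] z at c 0.1209
t 13.45 at [0.5301 0.0142 0.2393] [-180.      0.62  178.39] turn [0.03 0.09 5.73] then shift units [-4.48 -4.68  2.19]
```

View pics/f.png

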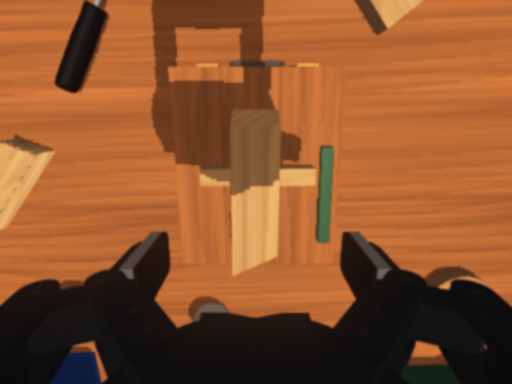

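The offcut balances on its own: tilt under 0.2° and top at 0.120 m. The view shows it square over the batten with the batten ends showing evenly, at (215,177) and (297,177). Next is the stepped one.

Call:
drive_tool:
  targets:
    - [[0,0,0.95],[0,0,0],0]
    - [[0,0,0.95],[0,0,0],0]
    - [[0,0,0.95],[0,0,0],0]
    - [[0,0,0.95],[0,0,0],0]
    - [[0,0,0.95],[0,0,0],0]

```text
time_s: 13.95
ee_pos: [0.5281, 0.0142, 0.2326]
orientation: [180.0, -0.0, 145.5]
wrist_force: [0.4, 0.1, 0.1]
opening: 0.0853
grip_force: 0.0
```

Call:
drive_tool:
  targets:
    - [[0,0,0.95],[0,0,0],0]
    - [[0,0,0],[-0.64,-0.66,0],0]
    - [[0,0,0],[-0.64,-0.66,0.1],0]
    - [[0,0,0],[-0.64,-0.66,0.3],0]
    - [[0,0,0],[-0.64,-0.66,0.4],0]

```text
time_s: 14.45
ee_pos: [0.5392, -0.171, 0.1934]
orientation: [179.9, 0.1, 139.2]
wrist_force: [0.8, 0.4, 0.7]
opening: 0.0853
grip_force: 0.0
```

Call:
drive_tool:
  targets:
    - [[0,0,0],[-0.64,-0.66,0.4],0]
    - [[0,0,0],[-0.64,-0.66,0.4],0]
    - [[0,0,0],[-0.64,-0.66,0.4],0]
    - [[0,0,0],[0,0,0],0]
    - [[0,0,0],[0,0,0],0]

```text
time_s: 14.95
ee_pos: [0.5463, -0.307, 0.1316]
orientation: [180.0, -0.1, 139.1]
wrist_force: [-0.3, -0.4, -0.0]
opening: 0.0855
grip_force: 0.0
```

```bash
python3 - <<'E'
from look import *
plan(.5454,-.3094,.022,139)
look((.5454,-.3094),.026,.045,'pics/g.png')
look((.5801,-.3396),.046,.07,R=.07)
E
```

```text
t 14.95 at [ 0.5463 -0.307   0.1316] [ 1.7999e+02 -1.3000e-01  1.3910e+02] turn [ 0.   -0.02  0.01] then shift units [-0.02 -0.05  2.19]
wrist 6001 rect (array([ 527.9, -295.7]), array([44.1, 97.7]), 'long axis yaw', np.float32(139.0)) plane tilt deg x,y [ 0.01 -0.09] z at c 0.0365
wrist 2422 rect (array([ 577.7, -338.8]), array([44. , 36.9]), 'long axis yaw', np.float32(49.0)) plane tilt deg x,y [ 0.48 -0.45] z at c 0.0565
```

View pics/g.png

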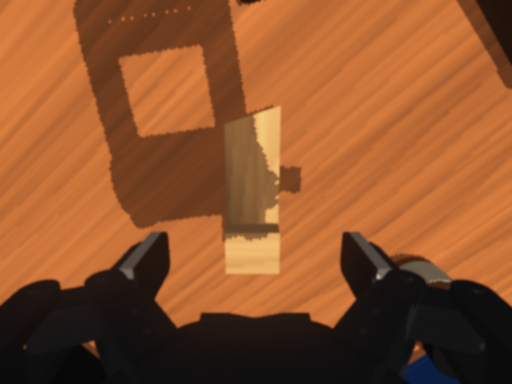

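The stepped offcut is centred between the fingers at (252,190), with its step on the gripper side and the jar well away. I'll go down and grip.

Call:
drive_tool:
  targets:
    - [[0,0,0],[0,-0.05,0.7],0]
    - [[0,0,0],[0,0,0.7],0]
    - [[0,0,0],[0,0,0.5],0]
    - [[0,0,0],[0,0,0.28],0]
    - [[0,0,0],[0,0,0],0]

```text
time_s: 15.55
ee_pos: [0.545, -0.307, 0.0225]
orientation: [-180.0, -0.1, 139.3]
wrist_force: [-0.0, 0.8, 0.5]
opening: 0.0854
grip_force: 0.0
```

Call:
drive_tool:
  targets:
    - [[0,0,0],[0,0,0],0.8]
    - [[0,0,0],[0,0,0],0.8]
    - [[0,0,0],[0,0,0],0.8]
    - [[0,0,0],[0,0,0],0.8]
    - [[0,0,0],[0,0,0],0.8]
  newtons: 75

```text
time_s: 16.05
ee_pos: [0.5463, -0.309, 0.0258]
orientation: [180.0, 0.2, 139.2]
wrist_force: [-0.8, 0.1, 6.5]
opening: 0.0423
grip_force: 80.5
```

Call:
drive_tool:
  targets:
    - [[0,0,0],[0,0,0],0.8]
    - [[0,0,0],[0,0,-0.3],0.8]
    - [[0,0,0],[0,0,-0.3],0.8]
    - [[0,0,0],[0,0,0],0.8]
    - [[0,0,0],[0,0,0],0.8]

```text
time_s: 16.55
ee_pos: [0.5454, -0.3084, 0.054]
orientation: [180.0, 0.0, 139.2]
wrist_force: [-0.6, -0.4, -5.7]
opening: 0.0421
grip_force: 79.0
```

```bash
python3 -c "from go import *;cg(24)"
```

```text
F,T mean [-0.06   0.034 -5.718  0.025  0.039 -0.012] std [0.436 0.497 0.448 0.032 0.021 0.032] pos [ 0.5453 -0.3083  0.0535] [179.99  -0.   139.21] open 0.0423 grip 79.0 t 17.7
weight 5.718421055227739 torque in tool [0.0065 0.0463 0.0123] cg offset world xy mm from TCP [ 6.9 -4.4] tool xy [-8.1  1.1 -0. ]
```

The stepped offcut weighs 5.7 N and balances 8 mm toward the step from the grip. I'll lift it, turn it and carry it over, then measure again there.

Call:
drive_tool:
  targets:
    - [[0,0,0],[0,0,-0.5],0.8]
    - [[0,0,0],[0,0,-0.9],0.8]
    - [[0,0,0],[0,0,-0.8],0.8]
    - [[0,0,-0.6],[0,0,-0.4],0.8]
    - [[0,0,-0.9],[0,0,0],0.8]

```text
time_s: 18.25
ee_pos: [0.5468, -0.3093, 0.189]
orientation: [-180.0, 0.5, 149.7]
wrist_force: [0.9, 0.2, -5.8]
opening: 0.042
grip_force: 79.1
```

Call:
drive_tool:
  targets:
    - [[0,0,-0.9],[0,0,0],0.8]
    - [[0,0,-0.9],[0,0,0],0.8]
    - [[0,0,-0.9],[0,0,0],0.8]
    - [[0,0,-0.9],[0,0,0],0.8]
    - [[0,0,-0.6],[0,0,0],0.8]

```text
time_s: 18.75
ee_pos: [0.5452, -0.3084, 0.1835]
orientation: [180.0, -0.0, 178.6]
wrist_force: [0.2, 0.1, -5.9]
opening: 0.0421
grip_force: 78.9
```

```bash
python3 -c "
from go import *
plan(.5204,.0143,.18,178.4)"
```

```text
t 18.75 at [ 0.5452 -0.3084  0.1835] [ 1.7999e+02 -1.0000e-02  1.7863e+02] turn [ 0.   -0.    0.03] then shift units [0.68 6.44 0.07]
```

Call:
drive_tool:
  targets:
    - [[0,0,0.03],[0.05,0.4,0],0.8]
    - [[0,0,0],[0.08,0.8,0],0.8]
    - [[0,0,0],[0.08,0.8,0],0.8]
    - [[0,0,0],[0.08,0.8,0],0.8]
    - [[0,0,0],[0.08,0.8,0],0.8]

```text
time_s: 19.25
ee_pos: [0.532, -0.1264, 0.1837]
orientation: [180.0, 0.0, 178.2]
wrist_force: [1.0, 0.5, -5.9]
opening: 0.0424
grip_force: 78.9
```

Call:
drive_tool:
  targets:
    - [[0,0,0],[0.08,0.8,0],0.8]
    - [[0,0,0],[0.08,0.8,0],0.8]
    - [[0,0,0],[0.08,0.7,0],0.8]
    - [[0,0,0],[0.06,0.4,0],0.8]
    - [[0,0,0],[0,0.14,0],0.8]

```text
time_s: 19.75
ee_pos: [0.5216, 0.0165, 0.1838]
orientation: [180.0, 0.0, 178.3]
wrist_force: [-0.0, -0.8, -6.0]
opening: 0.0422
grip_force: 78.9
```

Call:
drive_tool:
  targets:
    - [[0,0,0],[0,0,0],0.8]
    - [[0,0,0],[0,0,0],0.8]
    - [[0,0,0],[0,0,0],0.8]

```text
time_s: 20.05
ee_pos: [0.522, 0.0134, 0.1835]
orientation: [-180.0, 0.0, 178.1]
wrist_force: [0.5, -0.3, -6.0]
opening: 0.042
grip_force: 78.9
```

```bash
python3 - <<'E'
from look import *
cg(36)
plan(.5204,.0143,.1468,178.4)
look((.5285,.0143),.112,.13,R=.13,cam='scene',name='pics/h.png')
E
```

```text
F,T mean [ 0.013  0.083 -5.609 -0.002  0.055  0.001] std [0.591 0.538 0.346 0.024 0.029 0.032] pos [0.5219 0.0145 0.1836] [179.99   0.   178.19] open 0.0425 grip 78.9 t 21.8
weight 5.60920118782755 torque in tool [ 0.0042  0.0553 -0.0007] cg offset world xy mm from TCP [9.9 0.4] tool xy [-9.9  0.8  0. ]
t 21.85 at [0.5219 0.0145 0.1836] [180.     0.   178.19] turn [ 0.    0.   -0.03] then shift units [ 0.03 -0.    0.74]
scene 456 rect (array([544. ,  12.2]), array([ 45. , 146.8]), 'long axis yaw', np.float32(178.7)) plane tilt deg x,y [0.29 0.15] z at c 0.1206
```

The second reading gives 9.9 mm, so I'll use 9.2 mm, shift TCP to x=0.519, and lower.

Call:
drive_tool:
  targets:
    - [[0,0,-0.03],[0.05,0,0.2],0.8]
    - [[0,0,0],[0,0,0.3],0.8]
    - [[0,0,0],[0,0,0.14],0.8]
    - [[0,0,0],[0,0,0.05],0.8]
    - [[0,0,0],[0,0,0],0.8]

```text
time_s: 22.4
ee_pos: [0.5191, 0.0146, 0.1483]
orientation: [180.0, -0.1, 178.4]
wrist_force: [0.7, 0.5, -6.3]
opening: 0.0421
grip_force: 78.8
```

Call:
drive_tool:
  targets:
    - [[0,0,0],[0,0,0.01],0.8]
    - [[0,0,0],[0,0,0.01],0.8]
    - [[0,0,0],[0,0,0],0.8]
    - [[0,0,0],[0,0,0],0.8]

```text
time_s: 22.8
ee_pos: [0.5195, 0.0146, 0.1483]
orientation: [180.0, 0.0, 178.4]
wrist_force: [0.3, -0.4, -6.9]
opening: 0.0426
grip_force: 78.8
```

Call:
drive_tool:
  targets:
    - [[0,0,0],[0,0,0.01],0.8]
    - [[0,0,0],[0,0,0],0.8]
    - [[0,0,0],[0,0,0],0.8]

```text
time_s: 23.1
ee_pos: [0.5194, 0.0146, 0.1475]
orientation: [180.0, -0.0, 178.4]
wrist_force: [-0.6, 0.2, -5.8]
opening: 0.0427
grip_force: 78.8
```

Call:
drive_tool:
  targets:
    - [[0,0,0],[0,0,0.01],0.8]
    - [[0,0,0],[0,0,0],0.8]
    - [[0,0,0],[0,0,0],0.8]

```text
time_s: 23.4
ee_pos: [0.5194, 0.0146, 0.147]
orientation: [180.0, -0.0, 178.4]
wrist_force: [0.7, 0.1, -5.5]
opening: 0.0425
grip_force: 78.8
```

Call:
drive_tool:
  targets:
    - [[0,0,0],[0,0,0.01],0.8]
    - [[0,0,0],[0,0,0],0.8]
    - [[0,0,0],[0,0,0],0.8]

```text
time_s: 23.7
ee_pos: [0.5194, 0.0146, 0.1466]
orientation: [180.0, 0.0, 178.4]
wrist_force: [-0.2, 0.7, -5.9]
opening: 0.0424
grip_force: 78.8
```

```bash
python3 -c "from go import *;feel(5)"
```

```text
F,T mean [-0.014  0.017 -5.459 -0.012  0.041 -0.01 ] std [0.573 0.523 0.342 0.027 0.041 0.024] pos [0.5194 0.0146 0.1466] [179.99   0.   178.4 ] open 0.0419 grip 78.8 t 23.9
```

Call:
drive_tool:
  targets:
    - [[0,0,0],[0,0,0.008],0.8]
    - [[0,0,0],[0,0,0],0.8]
    - [[0,0,0],[0,0,0],0.8]

```text
time_s: 24.25
ee_pos: [0.5194, 0.0146, 0.1461]
orientation: [180.0, -0.0, 178.4]
wrist_force: [0.0, 0.2, -5.6]
opening: 0.0423
grip_force: 78.8
```

Call:
drive_tool:
  targets:
    - [[0,0,0],[0,0,0.006],0.8]
    - [[0,0,0],[0,0,0],0.8]
    - [[0,0,0],[0,0,0],0.8]

```text
time_s: 24.55
ee_pos: [0.5195, 0.0146, 0.1459]
orientation: [180.0, 0.0, 178.4]
wrist_force: [-0.6, 0.4, -5.2]
opening: 0.0426
grip_force: 78.9
```

```bash
python3 -c "from go import *;feel(5)"
```

```text
F,T mean [-0.116 -0.152 -5.032  0.027  0.004 -0.005] std [0.401 0.515 0.26  0.02  0.024 0.015] pos [0.5194 0.0146 0.1459] [179.99   0.01 178.4 ] open 0.0424 grip 78.9 t 24.75
```

Call:
drive_tool:
  targets:
    - [[0,0,0],[0,0,0.005],0.8]
    - [[0,0,0],[0,0,0],0.8]
    - [[0,0,0],[0,0,0],0.8]

```text
time_s: 25.1
ee_pos: [0.5195, 0.0146, 0.1458]
orientation: [180.0, 0.0, 178.4]
wrist_force: [-0.1, 0.2, -2.9]
opening: 0.0419
grip_force: 79.2
```

```bash
python3 -c "from go import *;feel(6)"
```

```text
F,T mean [-0.812  0.362 -2.869  0.022  0.093  0.011] std [0.461 0.575 0.417 0.023 0.016 0.029] pos [0.5195 0.0146 0.1458] [180.     0.02 178.4 ] open 0.0421 grip 79.2 t 25.35
```

Call:
drive_tool:
  targets:
    - [[0,0,0],[0,0,0.003],0.8]
    - [[0,0,0],[0,0,0],0.8]
  newtons: 25

```text
time_s: 25.6
ee_pos: [0.5195, 0.0146, 0.1458]
orientation: [180.0, 0.0, 178.4]
wrist_force: [-2.0, -0.4, -0.8]
opening: 0.0424
grip_force: 79.4
```

Call:
drive_tool:
  targets:
    - [[0,0,0],[0,0,0],0.46]
    - [[0,0,0],[0,0,0],0.42]
    - [[0,0,0],[0,0,0],0.38]
    - [[0,0,0],[0,0,0],0.25]
    - [[0,0,0],[0,0,0],0.2]

```text
time_s: 26.1
ee_pos: [0.5195, 0.0146, 0.1456]
orientation: [180.0, 0.0, 178.4]
wrist_force: [-0.0, -0.3, 0.3]
opening: 0.0685
grip_force: 0.0
```

```bash
python3 -c "
from look import *
feel(3);look((.50,.0143),.145,.165,cam='scene')"
```

```text
F,T mean [ 0.143 -0.186  0.025 -0.002 -0.031  0.018] std [0.33  0.25  0.237 0.029 0.036 0.019] pos [0.5195 0.0146 0.1455] [180.     0.01 178.4 ] open 0.0685 grip 0.0 t 26.2
scene 315 rect (array([537.8,  13.1]), array([45.1, 85.8]), 'long axis yaw', np.float32(177.4)) plane tilt deg x,y [-0.78  0.62] z at c 0.1569
```

Both pieces are released with no contact force. I'll retreat straight up and check.

Call:
drive_tool:
  targets:
    - [[0,0,0],[0,0,0],0.1]
    - [[0,0,0],[0,0,-0.3],0.1]
    - [[0,0,0],[0,0,-0.8],0]
    - [[0,0,0],[0,0,-0.8],0]
    - [[0,0,0],[0,0,-0.6],0]

```text
time_s: 26.8
ee_pos: [0.5197, 0.0146, 0.2747]
orientation: [180.0, 0.2, 178.4]
wrist_force: [-0.0, -0.2, -0.1]
opening: 0.0856
grip_force: 0.0
```

Call:
drive_tool:
  targets:
    - [[0,0,0],[0,0,0],0]
    - [[0,0,0],[0,0,0],0]
    - [[0,0,0],[0,0,0],0]
    - [[0,0,0],[0,0,0],0]
    - [[0,0,0],[0,0,0],0]

```text
time_s: 27.3
ee_pos: [0.5191, 0.0146, 0.2695]
orientation: [180.0, -0.1, 178.4]
wrist_force: [-0.1, 0.5, 0.6]
opening: 0.0856
grip_force: 0.0
```

```bash
python3 - <<'E'
from look import *
look((.52,.0143),.145,.165,'pics/i.png')
look((.5285,.0143),.11,.13)
look((.57,.0143),.168,.19,R=.06)
look((.52,.0143),.145,.165,'pics/j.png',cam='scene')
a=cv2.imread('pics/i.png');b=cv2.imread('pics/j.png')[130:310,130:370]
cv2.imwrite('pics/k.png',np.hstack([cv2.resize(a,(400,300)),cv2.resize(b,(400,300))]))
E
```

```text
wrist 5235 rect (array([496.1,  14. ]), array([44.1, 98.1]), 'long axis yaw', np.float32(178.4)) plane tilt deg x,y [ 0.1  -0.08] z at c 0.1564
wrist 48 rect (array([614.3,  -3.9]), array([ 6.7, 14.7]), 'long axis yaw', np.float32(90.2)) plane tilt deg x,y [-4.77 -1.28] z at c 0.1271
wrist 2082 rect (array([562.3,  12.1]), array([44.1, 37.1]), 'long axis yaw', np.float32(88.0)) plane tilt deg x,y [ 0.52 -0.11] z at c 0.1765
scene 609 rect (array([513. ,  14.1]), array([ 45.9, 135.3]), 'long axis yaw', np.float32(178.0)) plane tilt deg x,y [-0.13 -0.03] z at c 0.1567
```

View pics/k.png

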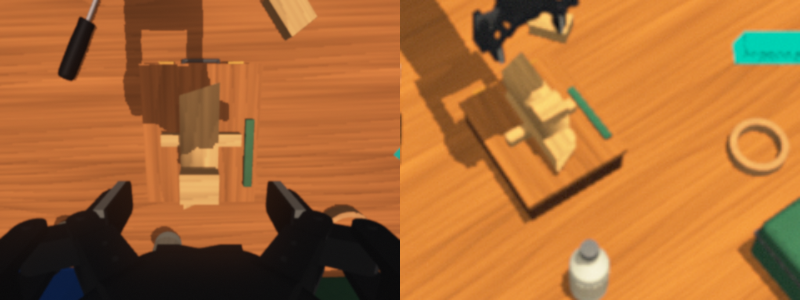

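The picture shows both offcuts stacked square on the batten at (200,140), step upward. The top is level to about 0.1° at the expected 0.1565 m, and nothing else has moved, so I'm handing in.

```bash
python3 -c "
from bench import env
print(env.finish_job())"
```

```text
the job is handed in; nothing more can be done
None
```

I handed the job in after about 27 s of robot time: both offcuts lie stacked square and level (about 0.1°) across the batten and stay up by themselves, step upward, with the gripper clear and nothing else seen to have moved.

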